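# Run test pieces out of the hopper into the tray

## Robot

A 6-joint arm with a two-finger parallel gripper is mounted at the origin on the work surface. World frame = base frame: x ahead of the robot, y to its left, z up, the work surface at z = 0. Lengths are in m, angles in rad, forces in N, time in s.
With the tool pointing down it reaches from about 0.225 to 0.875 m from the base axis. Payload 3.4 kg.
Tool frame: the origin (TCP) lies between the finger pads; the fingertips stand 8 mm ahead of it and the grasp point (between the pads) lies 11 mm behind it; z points along the fingers, y is the line along which they close (so a half turn about z gives the same grasp; the last joint's range is limited). The gripper opens to 85 mm and grips with 20 to 120 N. Pads are 22 mm wide; open, the fingers measure 114 mm over their backs; the gripper's body (76 mm by 85 mm) begins 54 mm behind the grasp point. The pads swing forward as they close: fully open they stand 13 mm farther back than shut.
Start: joints at [-1.307, 0.276, 1.505, -0, 1.361, -0.121], TCP at [0.216, -0.533, 0.239] pointing down, gripper open.
Joint ranges: [-2.89, 2.89], [-0.75, 2.08], [0.22, 2.7], [-1.18, 4.32], [0.11, 2.71], [-2.7, 2.7]. Speed limits (rad/s): [2.57, 2.57, 3.14, 3.14, 3.14, 3.14].

## Interface

Orientations are given as a unit quaternion [w, x, y, z].
In Python, from rig import manip, optics, finder gives the robot as it stands.
- The arm moves only by the tool servo_tool, never from a script. Its argument "increments" is a list of rows, each a list of 7 numbers: the shift along the tool's x, y, z in cm, then the turn, a rotation vector about the tool's x, y, z in degrees, then the closure, from -1 (fully open) to 1 (shut). In form: [[x, y, z, rx, ry, rz, gripper], ...]. A call has exactly 5 rows; each row shifts and turns the commanded pose from where the row before left it, along the tool's axes as they then stand; what a row does not reach is not made up. A row lasts 1/10 s, in which the tool goes at most 50 mm and 8.59 degrees, less where a joint would pass 70% of its speed; a pose out of reach is approached as far as the arm can. A call is refused whole if a number of a shift passes 5 or a number of a turn 8.59, either way. A call with a gripper value outside its range is refused whole. The fingers move at their own pace and stop on an object; "squeeze" is the grip in N (left out, the last holds). Time passes only in rows, so rows that do not move let the fingers close, or fill a call up. It gives the time, the measured TCP pose, the force, the opening and the grip force at its end, in the units of the state.
- manip.get_state(): the state, without advancing time (a new reading comes with each control period).
- optics.get_image(name): name is "scene" or "top"; returns the picture (480x640x3 uint8, red, green, blue); there is no depth.
- optics.get_calibration(name): a dict with "fov_y" (degrees; the focal length in pixels is half the picture's height over the tangent of half this angle, whatever the lens; pixels are square), "cx", "cy" (the principal point, pixels), "world_to_cam" (4x4, takes a point from world to camera coordinates). Camera axes: x right, y down, z forward; pixel columns grow to the right and rows downward; lengths in m; the calibration is good to about 2 mm. A picture is of the moment at which its call begins. get_calibration takes no time and is no camera call.
- manip.sign_off(): hands the job in; it is judged then, once.
Trained networks look in the newest picture that a camera, given by its name, has taken for a name from the list of things; names that differ only in an ending like _2 or _b are one class to them, and where a whole thing is asked for, a point or a joint stands for the part that bears it (a point fixed in the world has none). Each returns a list of dicts, best first, with "p" (0 to 1); they miss things now and then, are a little off and sometimes report something else, mostly with a low value. They report only what shows in the picture. A call takes as long as a camera call. They do not tell look-alikes from the thing itself.
- finder.silhouettes(label, camera): "region" (480x640 bool, what is visible of it) and "box" ([centre column, centre row, width, height] in pixels, round what is visible of it).
- finder.tip_of(label, camera): "at" ([column, row] in pixels: a listed point, or the origin of a listed thing).
The state is a dict: "clock": time; "qpos": joint angles; "qd": joint speeds; "effort": joint torques, N m; "position": TCP position; "ee_rot": TCP orientation; "contact_force": force on the tool from outside, world axes, zero at the start; "moment": the same for the moment, N m; "width": finger opening in m; "gripper_force": force on a finger pad.
Only numpy, scipy, OpenCV 4.12 (cv2) and the standard library are available. Lean on these libraries where they do the work, as an engineer would, in place of code of your own. Each camera call takes 0.05 s, during which the arm holds its last target. There are 200 camera calls.

## Task

Bring the steel tray under the lip of the hopper's chute, standing flat, with the side opposite its upright grip plate under the lip. Then pull the slide gate out so that all three test pieces roll down into the tray, and push the gate fully shut again. Leave the tray standing flat under the lip with the pieces in it, and do not disturb the gauge, the roller or the cup standing nearby.

Things in the scene. Friction and masses are not known exactly. Their poses are not given: they have to be found in the camera images.
- hopper: fixed grey stand with an open aluminium hopper, slide gate and chute. Origin on the table under the middle of the hopper throat; +y is the way the gate pulls out, -y the way the chute runs down, z up. Throat 92 x 83 mm outside (x by y), mouth flared to 150 x 142 mm at its rim, 278 mm above the table. Stand: x -75 to +75, y -50 to +70 mm
- chute_lip (a point): middle of the chute's lower edge, on its top face, at (0, -115, 75) mm in the hopper's frame; axes as the hopper's. Chute 84 mm wide inside, sloping 18 degrees, side walls 40 mm high, its underside at the lip 71 mm above the table. Pieces fly up to about 60 mm past the lip, in -y, as they fall
- gate (a joint): how far the slide gate is pulled out along the hopper's +y, in m: 0 fully shut (a hard stop), 0.085 fully out (a hard stop). It may start up to 6 mm out. It stays where it is left and slides with 2 to 4 N; the first piece falls at about 35 mm out, and all fall by 75 mm
- gate_knob (a point): middle of the black upright round knob on the gate's tongue, 26 mm across, 56 mm tall (its top 27 mm above this point, the steel tongue 29 mm below it), 190 mm above the table; with the gate shut it lies at (0, 145, 190) mm in the hopper's frame, 74 mm clear of the flared mouth's rim; moves with the gate; axes as the hopper's
- tray: open square steel tray, 150 x 150 mm outside, 45 mm high, walls 5 mm, 0.6 kg; origin under its centre. An upright grip plate stands on its -y wall; its +y side is the one to go under the lip. Set right when its axes are along the hopper's and the lip is above it some 10 to 50 mm in from the +y wall; slides easily on the table
- tray_grip (a point): middle of the tray's upright steel grip plate (70 mm along the tray's x, 12 mm thick along its y, top at 82 mm height), at (0, -72.5, 60) mm in the tray's frame; axes as the tray's
- piece1: one of three alike polished aluminium test pieces: a plain cylinder 80 mm long and 30 mm across with two narrow dark grooves, about 0.12 kg, its axis along its x, origin at its centre. All three start lying in the hopper on the gate plate, across the gate's travel
- piece2: one of three alike polished aluminium test pieces: a plain cylinder 80 mm long and 30 mm across with two narrow dark grooves, about 0.12 kg, its axis along its x, origin at its centre. All three start lying in the hopper on the gate plate, across the gate's travel
- piece3: one of three alike polished aluminium test pieces: a plain cylinder 80 mm long and 30 mm across with two narrow dark grooves, about 0.12 kg, its axis along its x, origin at its centre. All three start lying in the hopper on the gate plate, across the gate's travel
- gauge: grey roughness gauge with a small screen, 75 x 130 x 36 mm, origin under its centre; a bystander
- roller: upright stepped steel roller, 60 mm across and 115 mm high, origin under its centre; a bystander
- pen_cup: open white cup, 76 mm across and 95 mm high, origin under its centre; a bystander
Things that resemble listed ones, but are neither listed nor needed, are in the scene too. Leave any blue or yellow look-alike of the piece2 alone.

How it is judged:
By the outcome, as a careful person would: the job done as asked, in the order asked, and still so for the second after the job is handed in, with the robot touching nothing.
It also fails if it takes over 54 s, if anything falls off the work surface, if the arm or the gripper's body presses on something with over 40 N, if the wrist force passes 120 N, or if a joint passes its speed limit or range.

## Working session

There is one attempt and no reset: what is moved stays moved. The work goes in short steps, Python scripts to look and compute and a tool call to move; the robot and the scene stay as the last step left them, time stands still between calls to the robot, and variables do not carry over. Pictures are saved under pics/ and viewed, at most 10 in all, crops included, and the job is handed in when it is done.

Besides the shell and the picture viewer there is one more tool, called after "Call:" by a JSON object that holds its "name" and its "arguments". servo_tool: Moves the arm, as the interface text tells. Its arguments: {"type":"object","properties":{"increments":{"type":"array","items":{"type":"array","items":{"type":"number"}}},"squeeze":{"type":"number"}},"required":["increments"]}

```bash
mkdir -p pics; ls; python3 - <<'E'
from rig import manip, optics, finder
import cv2,numpy as np
for n in("scene","top"):
    cv2.imwrite(f"pics/{n}0.png",optics.get_image(n)[:,:,::-1])
    c=optics.get_calibration(n);print(n,c["fov_y"],c["cx"],c["cy"],np.round(c["world_to_cam"],4).tolist())
    for l in("hopper","chute_lip","gate_knob","tray","tray_grip","gauge","roller","pen_cup"):
        print(l,[(np.round(d["at"],1).tolist(),round(d["p"],2)) for d in finder.tip_of(l,n)][:3])
s=manip.get_state();print(s)
E
```

```text
pics
scene 57.92016581410937 312.8757160934536 234.2929496304306 [[0.1867, 0.9824, -0.0089, -0.1195], [0.8358, -0.1636, -0.5241, -0.4253], [-0.5163, 0.0904, -0.8516, 1.4323], [0.0, 0.0, 0.0, 1.0]]
hopper [([297.3, 252.7], 0.82)]
chute_lip [([251.4, 238.4], 0.87)]
gate_knob [([358.4, 212.7], 0.81)]
tray [([200.4, 261.2], 0.94)]
tray_grip [([166.2, 244.6], 0.98)]
gauge [([422.1, 192.7], 0.87)]
roller [([328.4, 299.6], 0.58)]
pen_cup [([441.1, 228.6], 0.71)]
top 53.04010542377745 322.30727737736566 241.2850113800035 [[0.011, -0.9997, 0.0195, -0.0299], [-0.9937, -0.0131, -0.1111, 0.5944], [0.1113, -0.0181, -0.9936, 1.072], [0.0, 0.0, 0.0, 1.0]]
hopper [([430.9, 272.8], 0.49)]
chute_lip [([377.8, 262.8], 0.88)]
gate_knob [([254.6, 224.3], 0.55), ([468.8, 284.7], 0.37)]
tray [([430.3, 271.4], 0.63)]
tray_grip [([471.0, 286.1], 0.7)]
gauge [([145.4, 312.7], 0.76)]
roller [([299.8, 197.8], 0.85)]
pen_cup [([153.1, 256.7], 0.8)]
{'clock': 0.9, 'qpos': array([-1.30702034e+00,  2.75878947e-01,  1.50487695e+00, -2.10089110e-05,
        1.36070719e+00, -1.21018481e-01]), 'qd': array([-0.0008194 ,  0.00092096,  0.00054359,  0.00041019, -0.00035477,
        0.00130691]), 'effort': array([-6.70036352e-04, -4.16643834e+01, -2.46101940e+01, -1.20521850e-04,
        1.21942858e-04,  1.45332365e-05]), 'position': array([ 0.21582527, -0.53299922,  0.23934923]), 'ee_rot': array([ 6.53512454e-05,  9.81548254e-01,  1.91214596e-01, -5.62722747e-06]), 'contact_force': array([-0.19736666, -0.12244591, -0.20215505]), 'moment': array([-0.0345306 , -0.03211076,  0.04758286]), 'gripper_force': 0.0, 'width': 0.08534072824139084}
```

View pics/scene0.png

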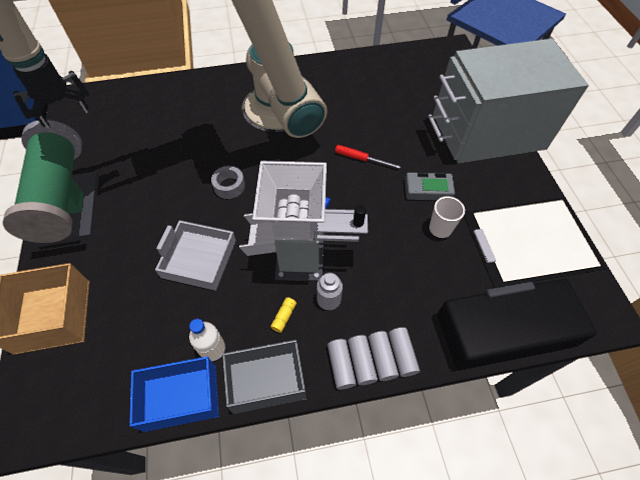

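View pics/top0.png

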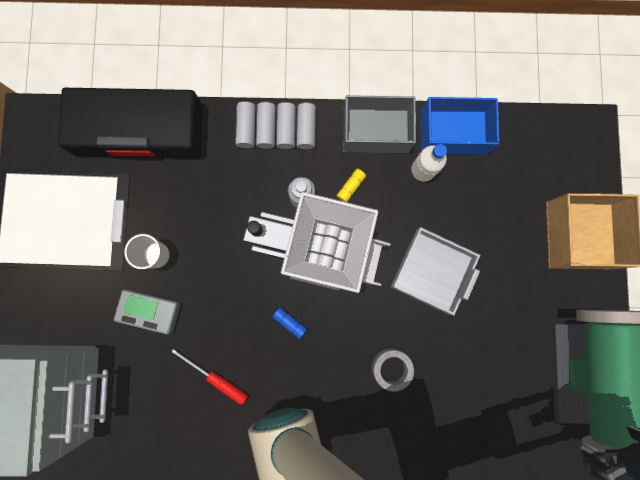

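The scene view shows the hopper at (290,210), the knob at (360,215), the tray at (197,255) with its plate on the left, the roller at (329,290) and the cup at (446,217). The only tray candidates are the steel one at top (436,271), which has an upright plate at (472,284), the grey bin (380,123) and the blue bin (462,122). Only the first has a grip plate. I'll confirm that in a crop.

```bash
cat > h.py <<'E'
from rig import manip, optics, finder
import cv2,numpy as np
from scipy.optimize import least_squares
C={n:optics.get_calibration(n) for n in("scene","top")}
def proj(n,P):
    c=C[n];q=np.atleast_2d(P)@c["world_to_cam"][:3,:3].T+c["world_to_cam"][:3,3]
    f=240/np.tan(np.radians(c["fov_y"]/2));return np.c_[c["cx"]+f*q[:,0]/q[:,2],c["cy"]+f*q[:,1]/q[:,2]]
def back(n,uv,z):
    c=C[n];f=240/np.tan(np.radians(c["fov_y"]/2));R=c["world_to_cam"][:3,:3];t=c["world_to_cam"][:3,3]
    o=-R.T@t;d=R.T@np.array([(uv[0]-c["cx"])/f,(uv[1]-c["cy"])/f,1]);return o+d*(z-o[2])/d[2]
def T(p,L):
    L=np.atleast_2d(L).astype(float);c,s=np.cos(p[2]),np.sin(p[2])
    return np.c_[p[0]+c*L[:,0]-s*L[:,1],p[1]+s*L[:,0]+c*L[:,1],L[:,2]]
def fit(obs,p0): # obs: (cam, local xyz, uv)
    r=lambda p:np.concatenate([proj(n,T(p,l))[0]-u for n,l,u in obs])
    s=least_squares(r,p0,loss="soft_l1");return s.x,s.fun.reshape(-1,2)
def tip(l,n):
    d=finder.tip_of(l,n);return d
E
python3 - <<'E'
from h import *
i=cv2.imread("pics/top0.png")[170:330,235:495];cv2.imwrite("pics/cropt.png",cv2.resize(i,None,fx=3,fy=3,interpolation=2))
i=cv2.imread("pics/scene0.png")[145:305,145:385];cv2.imwrite("pics/crops.png",cv2.resize(i,None,fx=3.3,fy=3.3,interpolation=2))
for n,u,z in(("scene",(358.4,212.7),.19),("top",(254.6,224.3),.19),("scene",(251.4,238.4),.075),("top",(377.8,262.8),.075),("scene",(166.2,244.6),.06),("top",(471,286.1),.06),("scene",(200.4,261.2),0),("top",(430.3,271.4),0)):print(n,back(n,u,z).round(4))
E
```

```text
scene [0.5924 0.1149 0.19  ]
top [0.6091 0.1141 0.19  ]
scene [ 0.5415 -0.136   0.075 ]
top [ 0.5439 -0.1449  0.075 ]
scene [ 0.5091 -0.3488  0.06  ]
top [ 0.4954 -0.3554  0.06  ]
scene [ 0.5381 -0.2788  0.    ]
top [ 0.5303 -0.2793  0.    ]
```

View pics/cropt.png

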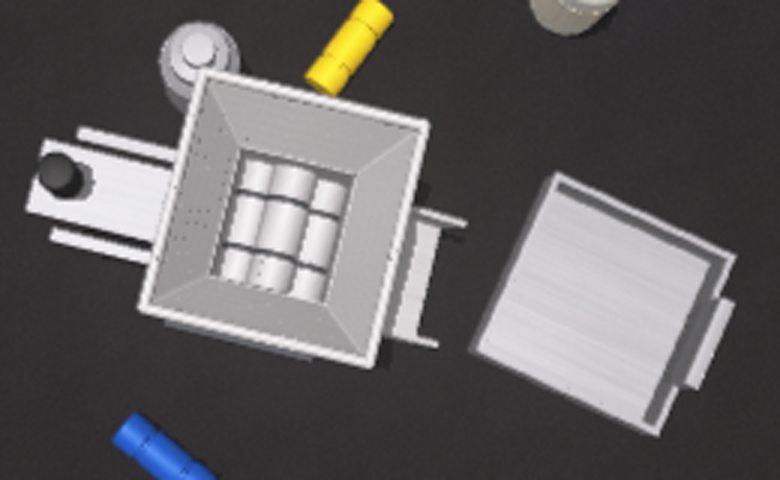

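View pics/crops.png

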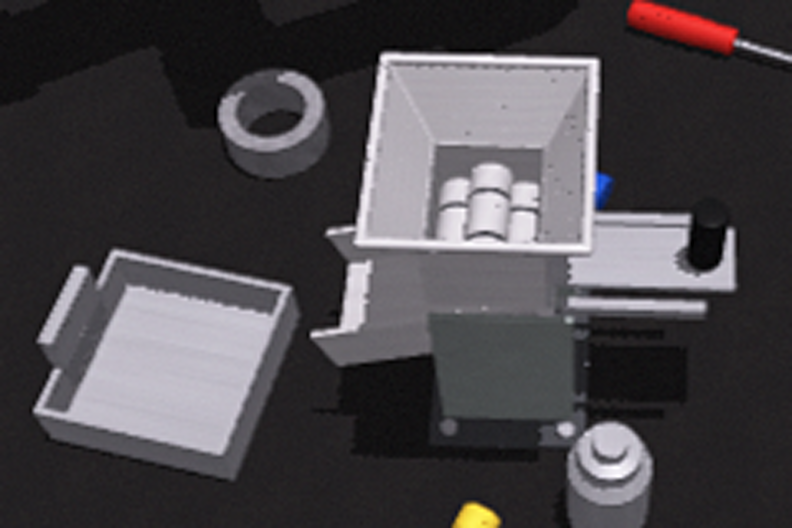

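The crop confirms the tray: steel, with its plate at crop (710,345). The three pieces lie in the hopper. Next I fit the poses from rim corners read off the crops plus the detected points.

```bash
python3 - <<'E'
from h import *
t=lambda u,v:np.array([(u+.5)/3-.5+235,(v+.5)/3-.5+170])
s=lambda u,v:np.array([(u+.5)/3.3-.5+145,(v+.5)/3.3-.5+145])
m=.001
H=[("top",(.075,.071,.278),t(200,70)),("top",(.075,-.071,.278),t(430,122)),("top",(-.075,-.071,.278),t(372,367)),("top",(-.075,.071,.278),t(140,310)),
("scene",(-.075,-.071,.278),s(382,54)),("scene",(-.075,.071,.278),s(599,60)),("scene",(.075,.071,.278),s(590,253)),("scene",(.075,-.071,.278),s(357,245))]
p,r=fit(H,[.56,0,-.2]);print("hopper",p.round(4),np.degrees(p[2]).round(2));print(r.round(1).tolist())
for n in("scene","top"):
    print(n,"lip",proj(n,T(p,(0,-.115,.075))).round(1),"knob",proj(n,T(p,[(0,.145+g,.19) for g in(0,.006)])).round(1).tolist(),"top",proj(n,T(p,[(0,.145,.217)])).round(1))
R=[("top",(.075,.075,.045),t(555,174)),("top",(.075,-.075,.045),t(735,257)),("top",(-.075,-.075,.045),t(657,436)),("top",(-.075,.075,.045),t(470,350)),
("scene",(-.075,-.075,.045),s(115,249)),("scene",(-.075,.075,.045),s(297,288)),("scene",(.075,-.075,.045),s(37,408))]
q,r=fit(R,[.53,-.28,-.4]);print("tray",q.round(4),np.degrees(q[2]).round(2));print(r.round(1).tolist())
for n in("scene","top"): print(n,proj(n,T(q,[(0,-.0725,.06),(0,0,0)])).round(1).tolist())
print("lip",T(p,(0,-.115,.075)),"knob",T(p,(0,.145,.19)),"grip",T(q,(0,-.0725,.06)))
g=T(p,(0,-.115-.045,0)) ;print("tray goal (lip 30mm in)",g,"grip goal",T(p,(0,-.16-.0725,.06)))
for l in("gauge","roller","pen_cup"):
    for n in("scene","top"): 
        d=tip(l,n)
        if d:print(l,n,back(n,d[0]["at"],0).round(3))
st=manip.get_state()
E
```

```text
hopper [ 0.5668 -0.0312 -0.2276] -13.04
[[-0.2, -0.7], [-0.4, 0.5], [-0.0, 0.1], [-0.7, 0.1], [-0.4, 0.4], [-0.7, 0.2], [0.1, -0.3], [-0.6, 0.1]]
scene lip [[248.4 238.7]] knob [[357.0, 215.6], [359.7, 215.7]] top [[358.  208.7]]
top lip [[377.1 264.2]] knob [[256.5, 229.2], [253.6, 228.4]] top [[254.9 227.2]]
tray [ 0.5293 -0.2808 -0.4376] -25.07
[[-0.3, -0.6], [-0.6, 0.2], [-1.2, 0.4], [0.7, 0.0], [0.3, -0.2], [-1.2, -0.4], [-0.6, 0.9]]
scene [[167.1, 240.9], [199.5, 258.4]]
top [[467.0, 284.6], [430.9, 271.8]]
lip [[ 0.54082084 -0.14327776  0.075     ]] knob [[0.59949804 0.11001453 0.19      ]] grip [[ 0.49860066 -0.34642631  0.06      ]]
tray goal (lip 30mm in) [[ 0.53066517 -0.18711681  0.        ]] grip goal [[ 0.51430326 -0.25774639  0.06      ]]
gauge scene [0.436 0.356 0.   ]
gauge top [0.427 0.384 0.   ]
roller scene [0.707 0.026 0.   ]
roller top [0.702 0.032 0.   ]
pen_cup scene [0.563 0.368 0.   ]
pen_cup top [0.557 0.373 0.   ]
```

```bash
cat >> h.py <<'E'
from scipy.spatial.transform import Rotation as Ro
def plan(xyz,ang,n):
    """rows (tool-frame cm / deg) from measured pose to tool-down pose with tool-x heading ang (deg)"""
    s=manip.get_state();w=s["ee_rot"];R=Ro.from_quat([w[1],w[2],w[3],w[0]])
    c,q=np.cos(np.radians(ang)),np.sin(np.radians(ang));G=Ro.from_matrix(np.array([[c,q,0],[q,-c,0],[0,0,-1.]]))
    rv=(R.inv()*G).as_rotvec()/n;d=(np.array(xyz)-s["position"])/n
    print("t",round(s["clock"],2),"pos",s["position"].round(4),"F",s["contact_force"].round(1),"w",round(s["width"],4),"rot total",np.degrees(rv*n).round(1),"q6",s["qpos"][5].round(2))
    for k in range(n):
        print(np.r_[R.inv().apply(d)*100,np.degrees(rv)].round(2).tolist());R=R*Ro.from_rotvec(rv)
E
python3 -c "
from h import *
plan((.4986,-.3464,.14),-25.07,10)"
```

```text
t 1.2 pos [ 0.2158 -0.533   0.2393] F [-0.3  0.7  0.1] w 0.0856 rot total [ 0.  -0.  47.1] q6 -0.12
[3.32, -0.67, 0.99, 0.0, -0.0, 4.71]
[3.26, -0.94, 0.99, 0.0, -0.0, 4.71]
[3.17, -1.2, 0.99, 0.0, -0.0, 4.71]
[3.06, -1.46, 0.99, 0.0, -0.0, 4.71]
[2.93, -1.71, 0.99, 0.0, -0.0, 4.71]
[2.78, -1.94, 0.99, 0.0, -0.0, 4.71]
[2.61, -2.16, 0.99, 0.0, -0.0, 4.71]
[2.42, -2.37, 0.99, 0.0, -0.0, 4.71]
[2.22, -2.56, 0.99, 0.0, -0.0, 4.71]
[2.0, -2.73, 0.99, 0.0, -0.0, 4.71]
```

Call:
{"name": "servo_tool", "arguments": {"increments": [[3.3,-0.7,1,0,0,4.7,-1],[3.25,-0.95,1,0,0,4.7,-1],[3.15,-1.2,1,0,0,4.7,-1],[3.05,-1.45,1,0,0,4.7,-1],[2.95,-1.7,1,0,0,4.7,-1]]}}

```text
clock: 1.7
position: [0.3578, -0.4388, 0.1891]
ee_rot: [0.0, 1.0, -0.014, 0.0]
contact_force: [0.4, 0.3, 0.1]
width: 0.0856
gripper_force: 0.0
```

Call:
{"name": "servo_tool", "arguments": {"increments": [[2.8,-1.95,1,0,0,4.7,-1],[2.6,-2.15,1,0,0,4.7,-1],[2.4,-2.35,1,0,0,4.7,-1],[2.2,-2.55,1,0,0,4.7,-1],[2,-2.75,1,0,0,4.7,-1]]}}

```text
clock: 2.2
position: [0.4989, -0.3453, 0.139]
ee_rot: [0.0, 0.976, -0.218, 0.0]
contact_force: [0.7, -0.3, 0.4]
width: 0.0852
gripper_force: 0.0
```

```bash
python3 - <<'E'
from h import *
plan((.4986,-.3464,.14),-25.07,1)
plan((.4986,-.3464,.052),-25.07,5)
cv2.imwrite("pics/top1.png",cv2.resize(optics.get_image("top")[210:350,360:520,::-1],None,fx=4,fy=4,interpolation=2))
E
```

```text
t 2.2 pos [ 0.4989 -0.3453  0.139 ] F [ 0.7 -0.3  0.4] w 0.0852 rot total [ 0.  -0.  -0.1] q6 1.29
[0.02, 0.11, -0.1, 0.02, -0.02, -0.08]
t 2.2 pos [ 0.4989 -0.3453  0.139 ] F [ 0.7 -0.3  0.4] w 0.0852 rot total [ 0.  -0.  -0.1] q6 1.29
[0.0, 0.02, 1.74, 0.0, -0.0, -0.02]
[0.0, 0.02, 1.74, 0.0, -0.0, -0.02]
[0.0, 0.02, 1.74, 0.0, -0.0, -0.02]
[0.0, 0.02, 1.74, 0.0, -0.0, -0.02]
[0.0, 0.02, 1.74, 0.0, -0.0, -0.02]
```

View pics/top1.png

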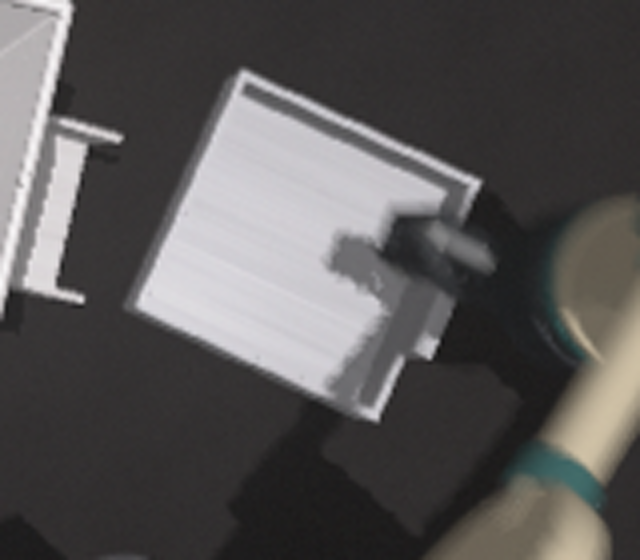

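The open fingers straddle the plate: the inner finger is at crop (400,240) over the tray floor, and the plate ends at (430,345). I descend and close.

Call:
{"name": "servo_tool", "arguments": {"increments": [[0,0.05,1.75,0,0,0,-1],[0,0.05,1.75,0,0,0,-1],[0,0,1.75,0,0,0,-1],[0,0,1.75,0,0,0,-1],[0,0,1.7,0,0,0,-1]]}}

```text
clock: 2.75
position: [0.4973, -0.3471, 0.0517]
ee_rot: [0.0, 0.976, -0.216, 0.0]
contact_force: [0.6, -0.4, 0.6]
width: 0.0855
gripper_force: 0.0
```

Call:
{"name": "servo_tool", "arguments": {"increments": [[0,0,0,0,0,0,0],[0,0,0,0,0,0,0.4],[0,0,0,0,0,0,1],[0,0,0,0,0,0,1],[0,0,0,0,0,0,1]], "squeeze": 40}}

```text
clock: 3.25
position: [0.4976, -0.3476, 0.0533]
ee_rot: [0.001, 0.976, -0.216, 0.001]
contact_force: [-5.9, -7.9, 0.6]
width: 0.0121
gripper_force: 1.4
```

Call:
{"name": "servo_tool", "arguments": {"increments": [[0,0,0,0,0,0,1],[0,0,0,0,0,0,1],[0,0,0,0,0,0,1],[0,0,0,0,0,0,1],[0,0,0,0,0,0,1]]}}

```text
clock: 3.75
position: [0.4977, -0.3476, 0.0534]
ee_rot: [0.001, 0.976, -0.216, 0.001]
contact_force: [-1.8, -0.8, 5.4]
width: 0.0112
gripper_force: 40.0
```

```bash
python3 - <<'E'
from h import *
plan((.5143,-.2577,.052),-13.04,5)
E
```

```text
t 3.75 pos [ 0.4977 -0.3476  0.0534] F [-1.8 -0.8  5.4] w 0.0112 rot total [  0.1  -0.1 -11.9] q6 1.28
[-0.46, -1.77, 0.02, 0.01, -0.02, -2.38]
[-0.38, -1.79, 0.03, 0.01, -0.02, -2.38]
[-0.31, -1.8, 0.03, 0.01, -0.02, -2.38]
[-0.23, -1.81, 0.03, 0.01, -0.02, -2.38]
[-0.16, -1.82, 0.03, 0.01, -0.02, -2.38]
```

Call:
{"name": "servo_tool", "arguments": {"increments": [[-0.23,-0.88,0,0,0,-1.2,1],[-0.21,-0.89,0,0,0,-1.2,1],[-0.2,-0.89,0,0,0,-1.2,1],[-0.18,-0.9,0,0,0,-1.2,1],[-0.16,-0.9,0,0,0,-1.2,1]]}}

```text
clock: 4.25
position: [0.5066, -0.3031, 0.0533]
ee_rot: [0.001, 0.986, -0.164, 0.002]
contact_force: [0.5, -5.3, 4.3]
width: 0.012
gripper_force: 39.9
```

Call:
{"name": "servo_tool", "arguments": {"increments": [[-0.15,-0.9,0,0,0,-1.2,1],[-0.13,-0.91,0,0,0,-1.2,1],[-0.11,-0.91,0,0,0,-1.2,1],[-0.09,-0.91,0,0,0,-1.2,1],[-0.07,-0.91,0,0,0,-1.2,1]]}}

```text
clock: 4.75
position: [0.5143, -0.2579, 0.0533]
ee_rot: [0.001, 0.994, -0.112, 0.002]
contact_force: [1.0, -5.3, 4.8]
width: 0.0112
gripper_force: 39.9
```

```bash
python3 - <<'E'
from h import *
plan((.5143,-.2577,.052),-13.04,1)
for n in ("top","scene"):
    i=optics.get_image(n)[:,:,::-1];cv2.imwrite(f"pics/{n}2.png",i)
a=cv2.imread("pics/top2.png")[180:320,330:480];b=cv2.imread("pics/scene2.png")[150:290,160:310]
cv2.imwrite("pics/c2.png",cv2.resize(np.hstack([a,b]),None,fx=2.6,fy=2.6,interpolation=2))
E
```

```text
t 4.75 pos [ 0.5143 -0.2579  0.0533] F [ 1.  -5.3  4.8] w 0.0112 rot total [ 0.1 -0.2  0.2] q6 1.21
[-0.0, -0.02, 0.13, 0.15, -0.2, 0.16]
```

View pics/c2.png

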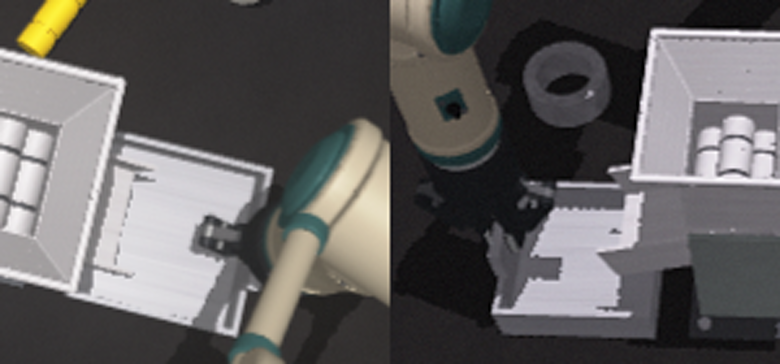

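The tray's +y side is under the lip: in the top crop the lip edge at (110,220) lies inside the tray, with the chute walls centred between the tray walls. I release, rise and check the tray pose.

Call:
{"name": "servo_tool", "arguments": {"increments": [[0,0,0,0,0,0,0],[0,0,0,0,0,0,-1],[0,0,0,0,0,0,-1],[0,0,0,0,0,0,-1],[0,0,0,0,0,0,-1]]}}

```text
clock: 5.35
position: [0.5128, -0.2567, 0.052]
ee_rot: [-0.0, 0.994, -0.113, -0.0]
contact_force: [-0.1, -0.1, -0.6]
width: 0.0826
gripper_force: 0.0
```

Call:
{"name": "servo_tool", "arguments": {"increments": [[0,0,-2,0,0,0,-1],[0,0,-4,0,0,0,-1],[0,0,-5,0,0,0,-1],[0,0,-5,0,0,0,-1],[0,0,-5,0,0,0,-1]]}}

```text
clock: 5.85
position: [0.5126, -0.2567, 0.2642]
ee_rot: [-0.0, 0.994, -0.113, -0.0]
contact_force: [0.3, -1.0, 0.3]
width: 0.0854
gripper_force: 0.0
```

Call:
{"name": "servo_tool", "arguments": {"increments": [[0,0,-5,0,0,0,-1],[0,0,-5,0,0,0,-1],[0,0,0,0,0,0,-1],[0,0,0,0,0,0,-1],[0,0,0,0,0,0,-1]]}}

```text
clock: 6.35
position: [0.5124, -0.2565, 0.3607]
ee_rot: [-0.001, 0.994, -0.113, -0.001]
contact_force: [0.8, -0.2, -1.2]
width: 0.0855
gripper_force: 0.0
```

```bash
python3 - <<'E'
from h import *
plan((.5995,.110,.36),-13.04,10)
optics.get_image("scene")
for l in("tray","tray_grip","gate_knob"):
    print(l,[(np.round(d["at"],1).tolist(),round(d["p"],2)) for d in tip(l,"scene")][:2])
H=[.5668,-.0312,-.2276];g=[.5307,-.1871,-.2276]
print("expected",proj("scene",T(g,[(0,0,0),(0,-.0725,.06)])).round(1).tolist())
E
```

```text
t 6.35 pos [ 0.5124 -0.2565  0.3607] F [ 0.8 -0.2 -1.2] w 0.0855 rot total [-0.1  0.2  0.1] q6 1.21
[0.03, -3.77, 0.01, -0.01, 0.02, 0.01]
[0.03, -3.77, 0.01, -0.01, 0.02, 0.01]
[0.03, -3.77, 0.01, -0.01, 0.02, 0.01]
[0.03, -3.77, 0.01, -0.01, 0.02, 0.01]
[0.02, -3.77, 0.01, -0.01, 0.02, 0.01]
[0.02, -3.77, 0.01, -0.01, 0.02, 0.01]
[0.02, -3.77, 0.01, -0.01, 0.02, 0.01]
[0.02, -3.77, 0.01, -0.01, 0.02, 0.01]
[0.02, -3.77, 0.01, -0.01, 0.02, 0.01]
[0.02, -3.77, 0.01, -0.01, 0.02, 0.01]
tray []
tray_grip [([203.4, 243.7], 0.66)]
gate_knob [([358.0, 214.4], 0.59)]
expected [[235.3, 252.9], [202.8, 240.4]]
```

Call:
{"name": "servo_tool", "arguments": {"increments": [[0,-3.75,0,0,0,0,-1],[0,-3.75,0,0,0,0,-1],[0,-3.75,0,0,0,0,-1],[0,-3.75,0,0,0,0,-1],[0,-3.75,0,0,0,0,-1]]}}

```text
clock: 7.05
position: [0.555, -0.0727, 0.3614]
ee_rot: [-0.0, 0.994, -0.113, -0.001]
contact_force: [0.6, -0.4, -0.1]
width: 0.0856
gripper_force: 0.0
```

Call:
{"name": "servo_tool", "arguments": {"increments": [[0.05,-3.75,0,0,0,0,-1],[0.05,-3.75,0,0,0,0,-1],[0.05,-3.8,0,0,0,0,-1],[0.05,-3.8,0,0,0,0,-1],[0.05,-3.8,0,0,0,0,-1]]}}

```text
clock: 7.55
position: [0.5998, 0.111, 0.3613]
ee_rot: [0.0, 0.994, -0.113, -0.001]
contact_force: [0.3, -0.7, 0.2]
width: 0.0853
gripper_force: 0.0
```

Call:
{"name": "servo_tool", "arguments": {"increments": [[0,0,1,0,0,0,-0.3],[0,0,1,0,0,0,-0.3],[0,0,1,0,0,0,-0.3],[0,0,1,0,0,0,-0.3],[0,0,1,0,0,0,-0.3]]}}

```text
clock: 8.05
position: [0.5996, 0.1083, 0.3112]
ee_rot: [0.0, 0.994, -0.114, -0.0]
contact_force: [-0.7, -0.8, 0.7]
width: 0.0556
gripper_force: 0.0
```

```bash
python3 - <<'E'
from h import *
plan((.6,.113,.184),-13.04,5)
cv2.imwrite("pics/s3.png",cv2.resize(optics.get_image("scene")[130:270,270:430,::-1],None,fx=4,fy=4,interpolation=2))
E
```

```text
t 8.05 pos [0.5996 0.1083 0.3112] F [-0.7 -0.8  0.7] w 0.0556 rot total [ 0.  0. -0.] q6 1.86
[-0.01, -0.1, 2.54, 0.01, 0.01, -0.0]
[-0.01, -0.09, 2.54, 0.01, 0.01, -0.0]
[-0.01, -0.09, 2.54, 0.01, 0.01, -0.0]
[-0.01, -0.09, 2.54, 0.01, 0.01, -0.0]
[-0.01, -0.09, 2.54, 0.01, 0.01, -0.0]
```

View pics/s3.png

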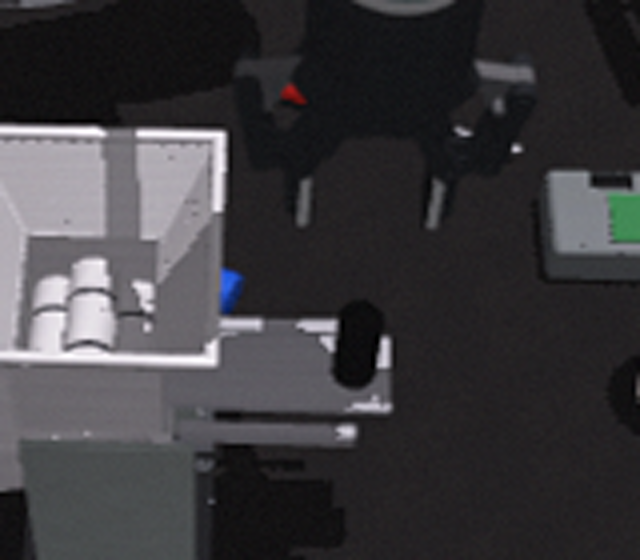

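The fingers at crop (303,205) and (435,205) straddle the knob line at (358,340), with clearance on both sides and to the rim. I descend and grip.

Call:
{"name": "servo_tool", "arguments": {"increments": [[0,-0.1,2.5,0,0,0,-0.3],[0,-0.1,2.5,0,0,0,-0.3],[0,0,2.5,0,0,0,-0.3],[0,0,2.5,0,0,0,-0.3],[0,0,2.5,0,0,0,-0.3]]}}

```text
clock: 8.6
position: [0.6003, 0.1108, 0.1865]
ee_rot: [-0.0, 0.994, -0.113, 0.0]
contact_force: [0.7, 0.2, -0.2]
width: 0.0555
gripper_force: 0.0
```

Call:
{"name": "servo_tool", "arguments": {"increments": [[0,0,0,0,0,0,0],[0,0,0,0,0,0,0.3],[0,0,0,0,0,0,1],[0,0,0,0,0,0,1],[0,0,0,0,0,0,1]], "squeeze": 40}}

```text
clock: 9.1
position: [0.6008, 0.1118, 0.1883]
ee_rot: [-0.0, 0.994, -0.113, 0.001]
contact_force: [-0.7, 1.9, -1.1]
width: 0.0248
gripper_force: 40.0
```

```bash
python3 - <<'E'
from h import *
p=[.5668,-.0312,-.2276]
plan(T(p,(0,.230,.184))[0],-13.04,10)
E
```

```text
t 9.1 pos [0.6008 0.1118 0.1883] F [-0.7  1.9 -1.1] w 0.0248 rot total [-0.1 -0.1  0.1] q6 1.87
[-0.01, -0.83, 0.04, -0.01, -0.01, 0.01]
[-0.01, -0.83, 0.04, -0.01, -0.01, 0.01]
[-0.01, -0.83, 0.04, -0.01, -0.01, 0.01]
[-0.01, -0.83, 0.04, -0.01, -0.01, 0.01]
[-0.01, -0.83, 0.04, -0.01, -0.01, 0.01]
[-0.01, -0.83, 0.04, -0.01, -0.01, 0.01]
[-0.01, -0.83, 0.04, -0.01, -0.01, 0.01]
[-0.01, -0.83, 0.04, -0.01, -0.01, 0.01]
[-0.01, -0.83, 0.04, -0.01, -0.01, 0.01]
[-0.01, -0.83, 0.04, -0.01, -0.01, 0.01]
```

Call:
{"name": "servo_tool", "arguments": {"increments": [[0,-0.4,0,0,0,0,1],[0,-0.4,0,0,0,0,1],[0,-0.4,0,0,0,0,1],[0,-0.4,0,0,0,0,1],[0,-0.4,0,0,0,0,1]]}}

```text
clock: 9.6
position: [0.6053, 0.131, 0.1882]
ee_rot: [0.0, 0.994, -0.113, 0.001]
contact_force: [-1.3, -2.7, 5.9]
width: 0.0249
gripper_force: 40.7
```

Call:
{"name": "servo_tool", "arguments": {"increments": [[0,-0.4,0,0,0,0,1],[0,-0.4,0,0,0,0,1],[0,-0.4,0,0,0,0,1],[0,-0.4,0,0,0,0,1],[0,-0.4,0,0,0,0,1]]}}

```text
clock: 10.1
position: [0.6099, 0.1508, 0.1883]
ee_rot: [-0.0, 0.994, -0.113, 0.001]
contact_force: [-1.8, -2.1, 5.5]
width: 0.0248
gripper_force: 40.9
```

Call:
{"name": "servo_tool", "arguments": {"increments": [[0,-0.4,0,0,0,0,1],[0,-0.4,0,0,0,0,1],[0,-0.4,0,0,0,0,1],[0,-0.4,0,0,0,0,1],[0,-0.4,0,0,0,0,1]]}}

```text
clock: 10.6
position: [0.6145, 0.1703, 0.1882]
ee_rot: [-0.0, 0.994, -0.113, 0.001]
contact_force: [-0.7, -3.1, 5.4]
width: 0.0249
gripper_force: 40.9
```

Call:
{"name": "servo_tool", "arguments": {"increments": [[0,-0.4,0,0,0,0,1],[0,-0.4,0,0,0,0,1],[0,-0.4,0,0,0,0,1],[0,-0.4,0,0,0,0,1],[0,-0.4,0,0,0,0,1]]}}

```text
clock: 11.1
position: [0.619, 0.1898, 0.1882]
ee_rot: [-0.0, 0.994, -0.113, 0.001]
contact_force: [-0.6, -3.3, 5.5]
width: 0.025
gripper_force: 40.9
```

Call:
{"name": "servo_tool", "arguments": {"increments": [[0,0,0,0,0,0,1],[0,0,0,0,0,0,1],[0,0,0,0,0,0,1],[0,0,0,0,0,0,1],[0,0,0,0,0,0,1]]}}

```text
clock: 11.6
position: [0.6192, 0.1905, 0.1882]
ee_rot: [-0.001, 0.994, -0.113, 0.001]
contact_force: [0.2, -0.3, 5.7]
width: 0.0251
gripper_force: 40.9
```

```bash
python3 - <<'E'
from h import *
p=[.5668,-.0312,-.2276]
plan(T(p,(0,.145,.184))[0],-13.04,1)
a=optics.get_image("scene")[140:300,150:400,::-1]
cv2.imwrite("pics/s4.png",cv2.resize(a,None,fx=3,fy=3,interpolation=2))
E
```

```text
t 11.6 pos [0.6192 0.1905 0.1882] F [ 0.2 -0.3  5.7] w 0.0251 rot total [-0.1 -0.1  0.1] q6 1.99
[-0.12, 8.28, 0.41, -0.12, -0.13, 0.1]
```

View pics/s4.png

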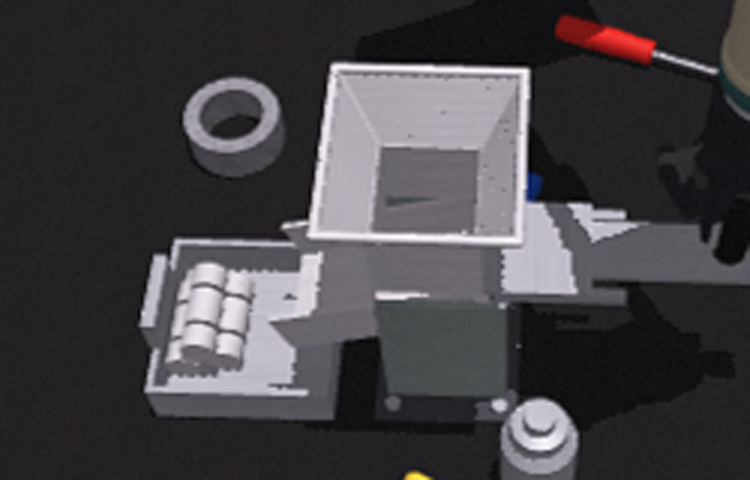

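All three pieces are in the tray (crop 210,315) and the hopper is empty. I push the gate shut, ending softly on the stop.

Call:
{"name": "servo_tool", "arguments": {"increments": [[0,0.8,0,0,0,0,1],[0,0.8,0,0,0,0,1],[0,0.8,0,0,0,0,1],[0,0.8,0,0,0,0,1],[0,0.8,0,0,0,0,1]]}}

```text
clock: 12.15
position: [0.6102, 0.1521, 0.1882]
ee_rot: [-0.002, 0.994, -0.113, 0.001]
contact_force: [0.4, 3.7, 4.9]
width: 0.0243
gripper_force: 41.0
```

Call:
{"name": "servo_tool", "arguments": {"increments": [[0,0.8,0,0,0,0,1],[0,0.8,0,0,0,0,1],[0,0.8,0,0,0,0,1],[0,0.8,0,0,0,0,1],[0,0.6,0,0,0,0,1]]}}

```text
clock: 12.65
position: [0.6015, 0.1148, 0.1882]
ee_rot: [-0.002, 0.994, -0.113, 0.001]
contact_force: [-0.6, 4.0, 5.3]
width: 0.0251
gripper_force: 41.0
```

Call:
{"name": "servo_tool", "arguments": {"increments": [[0,0.1,0,0,0,0,1],[0,0.1,0,0,0,0,1],[0,0.1,0,0,0,0,1],[0,0.1,0,0,0,0,1],[0,0,0,0,0,0,1]]}}

```text
clock: 13.15
position: [0.6006, 0.1109, 0.1882]
ee_rot: [-0.001, 0.994, -0.113, 0.001]
contact_force: [0.1, 2.5, 5.9]
width: 0.025
gripper_force: 41.0
```

Not at the stop yet, so I continue in small steps.

Call:
{"name": "servo_tool", "arguments": {"increments": [[0,0.05,0,0,0,0,1],[0,0.05,0,0,0,0,1],[0,0.05,0,0,0,0,1],[0,0.05,0,0,0,0,1],[0,0.05,0,0,0,0,1]]}}

```text
clock: 13.65
position: [0.6004, 0.1098, 0.1882]
ee_rot: [-0.003, 0.994, -0.113, 0.001]
contact_force: [0.9, 6.9, 4.7]
width: 0.0249
gripper_force: 41.2
```

Call:
{"name": "servo_tool", "arguments": {"increments": [[0,0.05,0,0,0,0,1],[0,0.05,0,0,0,0,1],[0,0.05,0,0,0,0,1],[0,0.05,0,0,0,0,1],[0,0,0,0,0,0,1]]}}

```text
clock: 14.15
position: [0.6004, 0.1097, 0.1883]
ee_rot: [-0.004, 0.994, -0.113, 0.002]
contact_force: [1.9, 11.1, 4.7]
width: 0.0252
gripper_force: 41.7
```

The gate is on its hard stop: position stays at y 0.1097 m, as predicted, while the force climbs to 11 N. I release and retreat.

Call:
{"name": "servo_tool", "arguments": {"increments": [[0,0,0,0,0,0,0.3],[0,0,0,0,0,0,-0.3],[0,0,0,0,0,0,-0.3],[0,0,0,0,0,0,-0.3],[0,0,0,0,0,0,-0.3]]}}

```text
clock: 14.65
position: [0.5987, 0.1047, 0.1869]
ee_rot: [0.0, 0.994, -0.113, -0.0]
contact_force: [0.1, 0.5, 0.0]
width: 0.0554
gripper_force: 0.0
```

Call:
{"name": "servo_tool", "arguments": {"increments": [[0,0,-2,0,0,0,-0.3],[0,0,-4,0,0,0,-0.3],[0,0,-4,0,0,0,-0.3],[0,0,-4,0,0,0,-0.3],[0,0,-3,0,0,0,-0.3]]}}

```text
clock: 15.15
position: [0.5992, 0.1048, 0.3601]
ee_rot: [-0.0, 0.994, -0.113, 0.001]
contact_force: [-0.4, -0.2, -0.3]
width: 0.0555
gripper_force: 0.0
```

```bash
python3 - <<'E'
from h import *
plan((.6,.11,.36),-13.04,1)
p=[.5668,-.0312,-.2276]
a=optics.get_image("scene")[140:300,150:400,::-1]
cv2.imwrite("pics/s5.png",cv2.resize(a,None,fx=3,fy=3,interpolation=2))
print([(np.round(d["at"],1),d["p"]) for d in tip("gate_knob","scene")[:2]],"shut",proj("scene",T(p,(0,.145,.19))))
for l in("tray_grip","gauge","roller","pen_cup"):print(l,[np.round(d["at"],1) for d in tip(l,"scene")[:1]])
E
```

```text
t 15.15 pos [0.5992 0.1048 0.3601] F [-0.4 -0.2 -0.3] w 0.0555 rot total [-0.  -0.2  0.1] q6 1.86
[-0.03, -0.52, 0.01, -0.03, -0.16, 0.07]
[(array([356.6, 215.2]), 0.92)] shut [[357.05473706 215.614095  ]]
tray_grip [array([200.8, 242. ])]
gauge [array([426.3, 190.3])]
roller [array([330.7, 297.2])]
pen_cup [array([439.9, 229.1])]
```

View pics/s5.png

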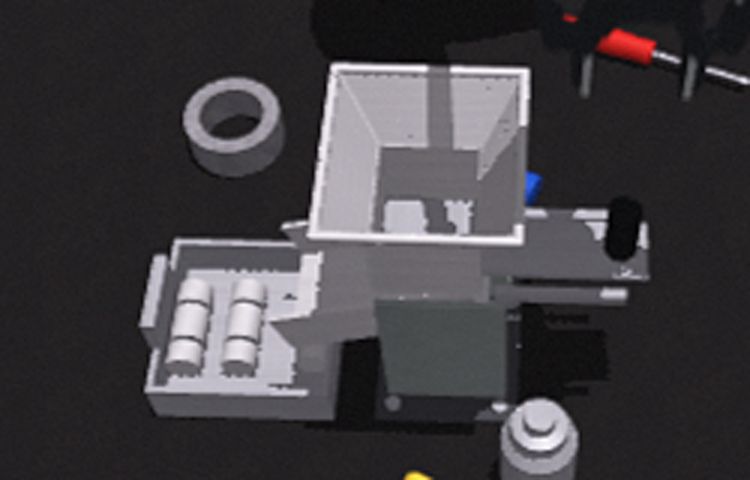

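The gate is shut and two pieces are visible at crop (190,325) and (242,325). The third seems to have rolled off the stack towards the lip, near (313,358). I check with an enlarged composite of both cameras.

```bash
python3 - <<'E'
from h import *
a=optics.get_image("scene")[210:290,195:275,::-1];b=optics.get_image("top")[195:315,330:450,::-1]
f=lambda i:cv2.convertScaleAbs(cv2.resize(i,(400,400),interpolation=2),alpha=1.3,beta=25)
cv2.imwrite("pics/c6.png",np.hstack([f(a),f(b)]))
for n in("scene","top"):
    print(n,[(np.round(d["box"]).tolist(),round(d["p"],2)) for d in finder.silhouettes("piece1",n)])
E
```

```text
scene [([213.0, 248.0, 16.0, 29.0], 0.88), ([230.0, 248.0, 13.0, 30.0], 0.77), ([327.0, 204.0, 6.0, 13.0], 0.57), ([255.0, 258.0, 9.0, 4.0], 0.4)]
top [([291.0, 323.0, 36.0, 31.0], 0.97), ([398.0, 273.0, 20.0, 31.0], 0.95), ([350.0, 185.0, 31.0, 38.0], 0.73), ([417.0, 275.0, 17.0, 38.0], 0.72), ([326.0, 241.0, 124.0, 100.0], 0.32)]
```

View pics/c6.png

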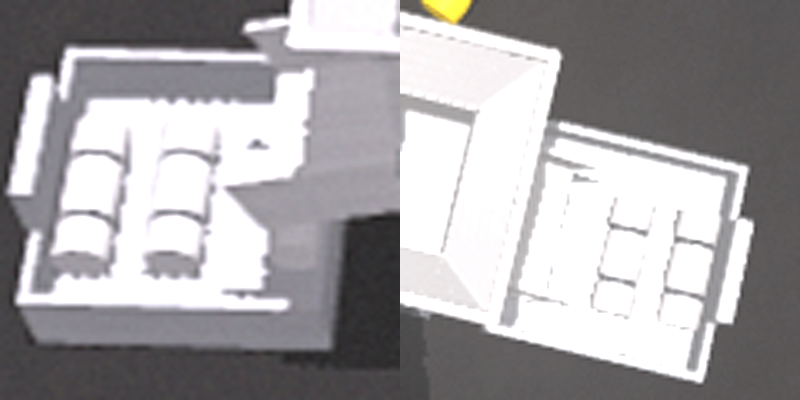

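```bash
python3 - <<'E'
from h import *
print(proj("scene",T([.5307,-.1871,-.2276],[(.04,.055,.033),(.04,.055,.02)])).round(1).tolist())
d=[x for x in finder.silhouettes("piece1","scene") if abs(x["box"][0]-255)<8];print([x["box"] for x in d])
a=optics.get_image("scene").astype(int)
print(a[252:266:2,243:265:2].sum(2)//3)
E
```

```text
[[252.8, 261.0], [253.4, 263.4]]
[[255.1, 258.2, 9.4, 4.2]]
[[175 105 103 102 103 104 103 104 103 104 104]
 [197 178 103 103 104 107 104 107  97  84  65]
 [196 197 205  96 111 113 113 109  94  81  56]
 [195 195 199 103 110 113 113 109  94  77  52]
 [195 194 190 101 103 105 102 106  94  76  44]
 [193 196 137  95 105 104 103 104  94  76  35]
 [192 192 192  90  90  91  92  89  89  76  32]]
```

The third piece's end shows at scene (255,258). That matches a piece lying inside the tray against the +y wall under the lip, predicted at (253,261). Its position is unchanged between looks.

```bash
python3 -c "
from rig import manip
print(manip.sign_off())"
```

```text
the job is handed in; nothing more can be done
None
```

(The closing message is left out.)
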